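# Hang the grinder pin key on its stand

## Robot

A 7-joint arm with a two-finger parallel gripper is mounted at the origin on a cart in front of the work surface, level with it; the furniture and walls round the work are solid. World frame = base frame: x ahead of the robot, y to its left, z up, the work surface at z = 0. Lengths are in m, angles in rad, forces in N, time in s.
With the tool pointing down it reaches from about 0.425 to 0.825 m from the base axis. Payload 3.6 kg.
Tool frame: the origin (TCP) lies at the very end of the fingers, on their centre line; the grasp point (between the pads) lies 19 mm behind it; z points along the fingers, y is the line along which they close (so a half turn about z gives the same grasp; the last joint's range is limited). The gripper opens to 85 mm and grips with 20 to 120 N. Pads are 22 mm wide; open, the fingers measure 114 mm over their backs; the gripper's body (76 mm by 85 mm) begins 54 mm behind the grasp point. The pads swing forward as they close: fully open they stand 13 mm farther back than shut.
Start: joints at [1.192, 0.615, -0.013, 1.423, 0.008, 1.103, -0.04], TCP at [0.224, -0.61, 0.231] pointing down, gripper open.
Joint ranges: [-3.12, 3.12], [-0.3, 2.06], [-1.34, 1.32], [0.26, 2.42], [-1.36, 4.5], [0.01, 1.98], [-2.84, 2.84]. Speed limits (rad/s): [2.79, 2.79, 3.14, 3.14, 3.14, 3.14, 3.14].

## Interface

Orientations are given as [roll, pitch, yaw] about the fixed x, y, z axes, in that order (R = Rz(yaw) Ry(pitch) Rx(roll)).
In Python, from workcell import env, optics gives the robot as it stands.
- The arm moves only by the shell command python3 -m crank 'ROWS' [FORCE]. ROWS is JSON, a list of rows, each an object with "travel": the shift along the tool's x, y, z scaled (see below), a list of three; "angular": the turn, a rotation vector about the tool's x, y, z scaled (see below), a list of three; "hand": the opening, from 0 (shut) to 1 (fully open). In form: [{"travel": [dx, dy, dz], "angular": [wx, wy, wz], "hand": hand}, ...]. A call has 1 to 20 rows; each row shifts and turns the commanded pose from where the row before left it, along the tool's axes as they then stand; what a row does not reach is not made up. The controller multiplies each number of a shift by 0.03 m and each number of a turn by 6 degrees. A row lasts 1/12 s, in which the tool goes at most 41.7 mm and 7.16 degrees, less where a joint would pass 70% of its speed; a pose out of reach is approached as far as the arm can. A call with a number of a shift or a turn outside -1 to 1 is refused whole. A call with a gripper value outside its range is refused whole. The fingers move at their own pace and stop on an object; FORCE is the grip in N (left out, the last holds). Time passes only in rows, so rows that do not move let the fingers close. It gives the time, the measured TCP pose, the force, the opening and the grip force at its end, in the units of the state.
- env.observe(): the state, without advancing time (a new reading comes with each control period).
- optics.camera(name): name is "scene" or "side" or "wrist"; returns (picture, depth): 480x640x3 uint8, red, green, blue; 480x640 float32, m along the optical axis (not along the pixel's ray), 0 where there is no reading.
- optics.get_calibration(name): a dict with "camera_matrix" (3x3 intrinsics, pixels), "cam_to_world" (4x4, takes a point from camera to world coordinates); the wrist camera has in their place "T_tool_cam" (4x4, takes a point from camera to tool coordinates, whose origin is the TCP and whose axes are the flange's). Camera axes: x right, y up, looking along -z (the intrinsics and any distortion apply to the point x, -y, -z); pixel columns grow to the right and rows downward; lengths in m; the calibration is good to about 2 mm. A picture is of the moment at which its call begins: read the wrist's pose just before it. get_calibration takes no time and is no camera call.
- env.hand_in(): hands the job in; it is judged then, once.
Trained networks look in the newest picture that a camera, given by its name, has taken for a name from the list of things; names that differ only in an ending like _2 or _b are one class to them, and where a whole thing is asked for, a point or a joint stands for the part that bears it (a point fixed in the world has none). Each returns a list of dicts, best first, with "conf" (0 to 1); they miss things now and then, are a little off and sometimes report something else, mostly with a low value. They report only what shows in the picture. A call takes as long as a camera call. They do not tell look-alikes from the thing itself.
- optics.recognise(label, camera): "xy" ([column, row] in pixels, amid what is visible of it).
- optics.regions_of(label, camera): "mask" (480x640 bool, what is visible of it) and "xy" ([column, row] in pixels, amid what is visible of it).
- optics.pinpoint(label, camera): "xy" ([column, row] in pixels: a listed point, or the origin of a listed thing).
The state is a dict: "time_s": time; "joints": joint angles; "qd": joint speeds; "joint_efforts": joint torques, N m; "position": TCP position; "orientation": TCP orientation; "force": force on the tool from outside, world axes, zero at the start; "torque": the same for the moment, N m; "finger_gap": finger opening in m; "grip_force": force on a finger pad.
Only numpy, scipy, OpenCV 4.12 (cv2) and the standard library are available. Lean on these libraries where they do the work, as an engineer would, in place of code of your own. Each camera call takes 0.05 s, during which the arm holds its last target. There are 200 camera calls.

## Task

Take the two-pronged grinder key (the flat steel tool with the forked lower end, not the solid-bladed scraper beside it) out of the slotted block and hang it by its eye on the peg of the tool stand, so that it hangs freely there. Leave the scraper standing in its slot.

Things in the scene. Friction and masses are not known exactly. Their poses are not given: they have to be found in the camera images.
- fork_key_eye (a point): Centre of the 36 mm hole through the key's head. The key: flat bare steel 8 mm thick, 156 mm long, 0.2 kg, upright in a slot of the block, forked lower end down. Head 56 mm wide (own y), 52 mm high; this point is 26 mm below its top, 130 mm above the prong tips. x: the hole's axis; z: up. Grip the head across its 56 mm from above, level with this point: the hole stays free. May lean a few degrees.
- scraper_eye (a point): Centre of the hole in the head of the scraper, the bystander in the other slot, 136 mm from the key: same head and axes, but this point is only 106 mm above its lower edge, so 24 mm lower than the key's, and it has a solid blade 52 mm wide where the key has two prongs 12 mm wide with a 28 mm gap between. Its top is 144 mm above the table. Which slot holds which tool changes.
- peg (a point): Midpoint of the stand's level steel peg, on its axis, 185 mm up. Peg 10 mm thick; x points along it from tip to post (roughly away from the robot), z up. Post (24 mm thick, top 15 mm above the axis) centred at x = +48 mm; a 16 mm collar reaches to +32 mm; the tip, a 15 mm end knob, ends at -39 mm. Base plate 10 mm high. Fixed. A tool hung here has its hole's centre 13 mm below the axis.
- holder: The slotted block, dark steel, fixed: 60 x 250 mm, 42 mm tall, with two slots 30 mm deep, 68 mm either side of its middle along own y; the tools lift straight up out of them (under 1 mm play a side). Origin at the centre of its underside; x across the slots, roughly away from the robot, z up.
Things that resemble listed ones, but are neither listed nor needed, are in the scene too. Leave any green or yellow look-alike of the part that bears fork_key_eye alone.

How it is judged:
By the outcome, as a careful person would: the job done as asked, in the order asked, and still so for the second after the job is handed in, with the robot touching nothing.
It also fails if it takes over 48 s, if anything falls off the work surface, if the arm or the gripper's body presses on something with over 40 N, if the wrist force passes 120 N, or if a joint passes its speed limit or range.

## Working session

There is one attempt and no reset: what is moved stays moved. The work goes in short steps, Python scripts to look and compute and a shell command to move; the robot and the scene stay as the last step left them, time stands still between calls to the robot, and variables do not carry over. Pictures are saved under pics/ and viewed, at most 10 in all, crops included, and the job is handed in when it is done.

```bash
mkdir -p pics; ls; cat > h.py <<'E'
import numpy as np, cv2
from workcell import env, optics
from scipy.spatial.transform import Rotation as R
def Tw():
    s=env.observe(); T=np.eye(4); T[:3,:3]=R.from_euler('xyz',s['orientation']).as_matrix(); T[:3,3]=s['position']; return T
def cal(n):
    c=optics.get_calibration(n); K=np.array(c['camera_matrix'])
    return K,(Tw()@np.array(c['T_tool_cam']) if n=='wrist' else np.array(c['cam_to_world'])),c
def ray(K,M,xy):
    d=np.linalg.inv(K)@[xy[0],xy[1],1]; d=d*[1,-1,-1]; d=M[:3,:3]@d
    return M[:3,3],d   # d has unit depth
def tri(rs):
    A=0;b=0
    for o,d in rs:
        d=d/np.linalg.norm(d);P=np.eye(3)-np.outer(d,d);A=A+P;b=b+P@o
    p=np.linalg.solve(A,b)
    return p,[np.linalg.norm(np.cross(p-o,d/np.linalg.norm(d))) for o,d in rs]
def save(n,im): cv2.imwrite(f'pics/{n}.png',im[:,:,::-1])
E
python3 - <<'E'
from h import *
print(env.observe())
for n in ['scene','side','wrist']:
    K,M,c=cal(n); im,dep=optics.camera(n); save(n+'0',im); np.save(f'{n}0.npy',dep)
    print(n,[k for k in c],K.tolist(),M.round(3).tolist())
    for l in ['fork_key_eye','scraper_eye','peg','holder']:
        for r in optics.pinpoint(l,n):
            u,v=map(int,np.round(r['xy'])); z=dep[min(max(v,0),479),min(max(u,0),639)]; o,d=ray(K,M,r['xy'])
            print(l,np.round(r['xy'],1),round(r['conf'],2),(o+d*z).round(3))
E
```

```text
pics
{'time_s': 0.0, 'joints': array([ 1.19250683,  0.61593027, -0.01261554,  1.42494594,  0.00810807,
        1.10341655, -0.04040135]), 'qd': array([-1.18676458e-03, -2.90116683e-05,  1.58636247e-04, -1.18758534e-03,
        8.78482975e-04, -1.28813187e-03, -1.56795032e-04]), 'joint_efforts': array([ 6.85022087e-05, -4.69211447e+01,  2.59226700e-01, -1.71031326e+01,
        9.92475485e-03,  9.59518889e-03, -7.69948286e-06]), 'position': array([ 0.22370827, -0.60944707,  0.23011542]), 'orientation': array([-3.13894333e+00,  4.77251260e-05,  3.51858030e-01]), 'force': array([-0.22439982, -0.00369358,  0.33235991]), 'torque': array([ 0.05566124,  0.00776968, -0.03124877]), 'grip_force': 0.0, 'finger_gap': 0.08557465643089213}
scene ['camera_matrix', 'cam_to_world'] [[460.4911612066915, 0.0, 321.67834950519426], [0.0, 460.4911612066915, 235.92098419482625], [0.0, 0.0, 1.0]] [[-0.759, 0.372, -0.534, 0.028], [-0.651, -0.431, 0.625, 0.587], [0.002, 0.822, 0.569, 0.711], [0.0, 0.0, 0.0, 1.0]]
fork_key_eye [422.8 206.4] 0.95 [ 0.555 -0.482  0.017]
fork_key_eye [218.2 272.1] 0.75 [0.587 0.22
[... 349 characters left out ...]
, 0.0, 1.0]] [[-0.993, 0.09, -0.075, 0.501], [-0.116, -0.682, 0.722, 0.653], [0.014, 0.725, 0.688, 0.783], [0.0, 0.0, 0.0, 1.0]]
fork_key_eye [274.6 157.5] 0.77 [ 0.745 -0.518 -0.004]
fork_key_eye [362.8 163.9] 0.72 [ 0.484 -0.309  0.138]
fork_key_eye [312.7 176.9] 0.63 [ 0.616 -0.4    0.021]
scraper_eye [313.5 221.1] 0.81 [ 0.59  -0.194  0.041]
peg [286.1 322. ] 0.6 [0.587 0.218 0.187]
holder [315.2 238.7] 0.66 [ 0.575 -0.091  0.08 ]
wrist ['camera_matrix', 'T_tool_cam'] [[432.06866430915954, 0.0, 313.7736474206909], [0.0, 432.06866430915954, 243.66952824900952], [0.0, 0.0, 1.0]] [[0.344, 0.889, 0.303, 0.302], [-0.939, 0.325, 0.111, -0.58], [0.0, -0.323, 0.946, 0.374], [0.0, 0.0, 0.0, 1.0]]
```

View pics/scene0.png

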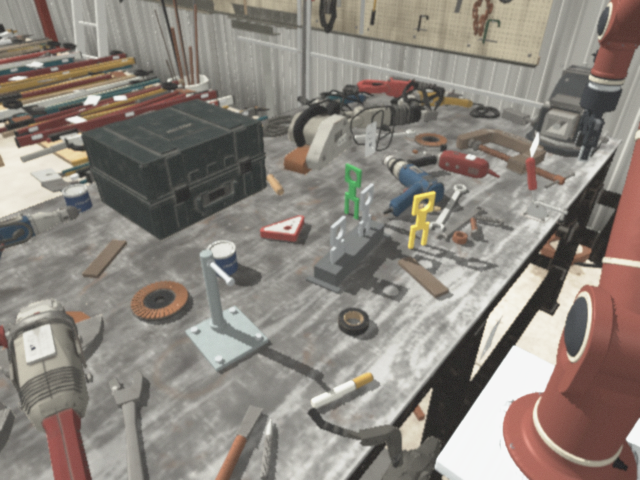

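View pics/side0.png

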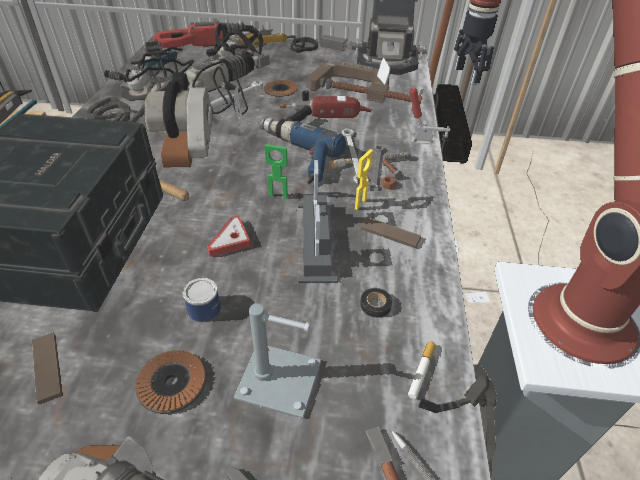

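The scene view shows the block at about (345,258) with grey tools at (338,240) and (367,205), the green and yellow look-alikes at (352,190) and (420,220), and the stand at (225,310). The side view shows the tools nearly edge-on at (316,180–240) and the peg at (288,322). Next I'll enlarge the block in both views.

```bash
python3 - <<'E'
from h import *
a=cv2.imread('pics/scene0.png')[165:295,290:450]; b=cv2.imread('pics/side0.png')[145:285,260:390]
f=lambda x,s:cv2.resize(x,None,fx=s,fy=s,interpolation=cv2.INTER_CUBIC)
a=cv2.resize(a,None,fx=2.75,fy=2.75,interpolation=cv2.INTER_CUBIC);b=cv2.resize(b,None,fx=2.75,fy=2.75,interpolation=cv2.INTER_CUBIC)
o=np.zeros((400,800,3),np.uint8);o[:a.shape[0],:a.shape[1]]=a;o[:b.shape[0],442:442+b.shape[1]]=b[:, :358];cv2.imwrite('pics/crop0.png',o)
E
```

```text
(no output)
```

View pics/crop0.png

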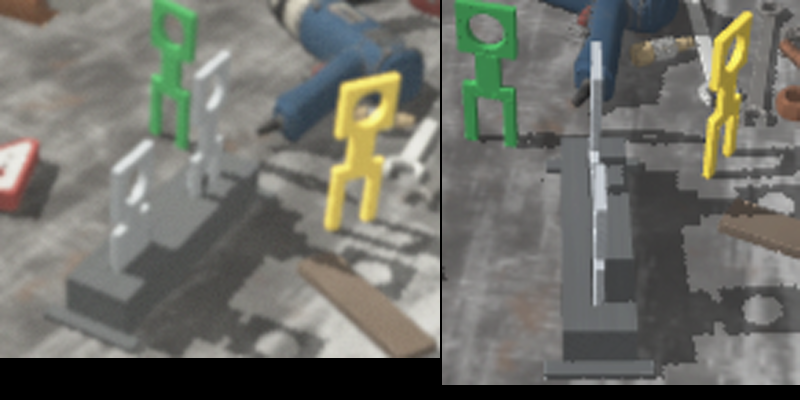

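```bash
python3 - <<'E'
from h import *
Ks={n:cal(n) for n in ['scene','side']}
def T(a,b):
    p,e=tri([ray(*Ks['scene'][:2],a),ray(*Ks['side'][:2],b)]); return p.round(4),np.round(e,4)
print('far',T((368,199.5),(315.6,172)),'near',T((339.8,232.3),(317.5,216)))
print('knob',T((231,282),(306,327)))
for n in ['scene','side']:
    K,M,_=Ks[n]; D=np.load(n+'0.npy'); v,u=np.mgrid[:480,:640]
    d=np.stack([(u-K[0,2])/K[0,0],-(v-K[1,2])/K[1,1],-np.ones_like(u)],-1)*D[...,None]
    P=d@M[:3,:3].T+M[:3,3]; P[D==0]=9
    im=cv2.cvtColor(cv2.imread(f'pics/{n}0.png'),cv2.COLOR_BGR2HSV)
    box=lambda x0,x1,y0,y1,z0,z1:(P[...,0]>x0)&(P[...,0]<x1)&(P[...,1]>y0)&(P[...,1]<y1)&(P[...,2]>z0)&(P[...,2]<z1)
    m=box(.45,.7,-.32,.05,.034,.05)&(im[...,1]<60); r=cv2.minAreaRect(P[m][:,:2].astype(np.float32)); print(n,'block',m.sum(),r, P[m][:,2].mean())
    m=box(.45,.7,-.32,.05,.06,.2)&(im[...,1]<60)
    Q=P[m]; 
    for s,q in (('hiY',Q[Q[:,1]>-.13]),('loY',Q[Q[:,1]<-.13])):
        if len(q)>5:
            lo=np.percentile(q,[2,50,98],axis=0).round(3); pf=np.polyfit(q[:,1],q[:,0],1); print(' tool',s,len(q),lo.tolist(),'dx/dy',pf[0].round(3))
    m=box(.45,.75,.1,.3,.17,.205); q=P[m]; print(' peg',len(q),np.percentile(q,[2,50,98],axis=0).round(3).tolist())
    # pegs: bins along x
    for x in np.arange(.5,.7,.015):
        k=q[(q[:,0]>x)&(q[:,0]<x+.015)]
        if len(k)>2: print('   ',x.round(3),len(k),k.mean(0).round(4),k[:,2].max().round(3))
E
```

```text
far (array([ 0.5946, -0.2583,  0.1307]), array([0.0066, 0.0066])) near (array([ 0.5744, -0.1209,  0.1108]), array([0.0071, 0.0071]))
knob (array([0.5559, 0.2171, 0.1791]), array([0., 0.]))
scene block 1290 ((0.5821982026100159, -0.1731988787651062), (0.06357398629188538, 0.25539037585258484), 7.806988716125488) 0.04058441419898587
 tool hiY 409 [[0.565, -0.129, 0.062], [0.57, -0.098, 0.104], [0.577, -0.077, 0.144]] dx/dy -0.107
 tool loY 417 [[0.573, -0.267, 0.064], [0.588, -0.231, 0.124], [0.596, -0.132, 0.168]] dx/dy -0.129
 peg 399 [[0.55, 0.199, 0.172], [0.622, 0.215, 0.189], [0.643, 0.226, 0.2]]
    0.545 57 [0.5526 0.2215 0.1862] 0.192
    0.56 33 [0.5679 0.2201 0.1878] 0.19
    0.575 32 [0.5822 0.2176 0.1879] 0.192
    0.59 35 [0.5974 0.215  0.1879] 0.19
    0.605 32 [0.6131 0.212  0.1875] 0.191
    0.62 153 [0.6278 0.2117 0.1896] 0.201
    0.635 57 [0.6396 0.2108 0.1945] 0.201
side block 1565 ((0.5827415585517883, -0.172433003783226), (0.06009291857481003, 0.2526630461215973), 8.024957656860352) 0.04070435826461813
 tool hiY 198 [[0.566, -0.128, 0.063], [0.572, -0.083, 0.119], [0.58, -0.077, 0.145]] dx/dy -0.184
 tool loY 181 [[0.579, -0.265, 0.075], [0.591, -0.224, 0.138], [0.598, -0.132, 0.168]] dx/dy -0.142
 peg 622 [[0.552, 0.199, 0.172], [0.622, 0.215, 0.189], [0.646, 0.225, 0.2]]
    0.545 55 [0.5548 0.2223 0.1883] 0.193
    0.56 63 [0.5676 0.2197 0.1877] 0.191
    0.575 60 [0.5824 0.2171 0.1874] 0.191
    0.59 60 [0.5973 0.215  0.1877] 0.192
    0.605 60 [0.6126 0.2122 0.1877] 0.191
    0.62 173 [0.6286 0.2119 0.1903] 0.201
    0.635 151 [0.6407 0.2114 0.1923] 0.202
```

The key is the far tool: its top measures 168 mm against 144 mm for the scraper. It stands at about (0.592, −0.240). The block's yaw is 7.9°. The peg passes about (0.588, 0.214) at yaw −9.5°. I'll move the wrist above the key next.

```bash
python3 -m crank '[{"travel":[0.5,-0.2,-0.5],"angular":[0,0,0],"hand":1},{"travel":[0.85,-0.4,-0.5],"angular":[0,0,0],"hand":1},{"travel":[0.9,-0.42,-0.5],"angular":[0,0,0],"hand":1},{"travel":[0.9,-0.42,-0.5],"angular":[0,0,0],"hand":1},{"travel":[0.9,-0.42,-0.33],"angular":[0,0,0],"hand":1},{"travel":[0.9,-0.42,0],"angular":[0,0,0],"hand":1},{"travel":[0.9,-0.42,0],"angular":[0,0,0],"hand":1},{"travel":[0.9,-0.42,0],"angular":[0,0,0],"hand":1},{"travel":[0.9,-0.42,0],"angular":[0,0,0],"hand":1},{"travel":[0.9,-0.42,0],"angular":[0,0,0],"hand":1},{"travel":[0.9,-0.42,0],"angular":[0,0,0],"hand":1},{"travel":[0.9,-0.42,0],"angular":[0,0,0],"hand":1},{"travel":[0.9,-0.42,0],"angular":[0,0,0],"hand":1},{"travel":[0.9,-0.42,0],"angular":[0,0,0],"hand":1},{"travel":[0.9,-0.42,0],"angular":[0,0,0],"hand":1},{"travel":[0.9,-0.42,0],"angular":[0,0,0],"hand":1},{"travel":[0.9,-0.42,0],"angular":[0,0,0],"hand":1},{"travel":[0.6,-0.3,0],"angular":[0,0,1],"hand":1},{"travel":[0,0,0],"angular":[0,0,1],"hand":1},{"travel":[0,0,0],"angular":[0,0,0],"hand":1}]'
```

```text
time_s: 2.42
position: [0.5863, -0.2438, 0.3023]
orientation: [-3.141, -0.002, 0.146]
force: [-0.2, -0.5, 0.2]
finger_gap: 0.0851
grip_force: 0.0
```

```bash
cat >> h.py <<'E'
def cloud(n,name=None):
    K,M,_=cal(n); im,D=optics.camera(n)
    if name: save(name,im)
    v,u=np.mgrid[:480,:640]
    d=np.stack([(u-K[0,2])/K[0,0],-(v-K[1,2])/K[1,1],-np.ones_like(u)],-1)*D[...,None]
    P=d@M[:3,:3].T+M[:3,3]; P[D==0]=9
    return im,P
def box(P,x0,x1,y0,y1,z0,z1): return (P[...,0]>x0)&(P[...,0]<x1)&(P[...,1]>y0)&(P[...,1]<y1)&(P[...,2]>z0)&(P[...,2]<z1)
E
python3 - <<'E'
from h import *
s=env.observe(); print(s['time_s'],s['position'],np.degrees(s['orientation']))
im,P=cloud('wrist','wrist1')
m=box(P,.52,.66,-.34,-.16,.05,.2); Q=P[m]; psi=np.radians(7.9); ex=np.array([np.cos(psi),np.sin(psi)]); ey=np.array([-np.sin(psi),np.cos(psi)])
c=np.array([.5919,-.2404]); a=(Q[:,:2]-c)@ex; b=(Q[:,:2]-c)@ey
k=(abs(a)<.03)&(abs(b)<.06)
for z in np.arange(.05,.175,.01):
    j=k&(Q[:,2]>z)&(Q[:,2]<z+.01)
    if j.sum()>5: print(z.round(3),j.sum(),np.percentile(a[j],[2,50,98]).round(4),np.percentile(b[j],[2,50,98]).round(4))
j=k&(Q[:,2]>.16); print(cv2.minAreaRect(Q[j][:,:2].astype(np.float32)),np.polyfit(Q[j][:,1],Q[j][:,0],1),Q[j][:,2].mean())
print(optics.pinpoint('fork_key_eye','wrist'),optics.pinpoint('scraper_eye','wrist'))
E
```

```text
2.4167 [ 0.58634891 -0.24382073  0.30225186] [-1.79947957e+02 -9.18096161e-02  8.37129963e+00]
0.05 57 [0.0009 0.0028 0.0031] [-0.0242 -0.0141  0.0251]
0.06 69 [0.0019 0.0027 0.003 ] [-0.0246 -0.0067  0.0253]
0.07 312 [-0.0049  0.0021  0.0031] [-0.024  -0.001   0.0259]
0.08 158 [-0.0041  0.0012  0.003 ] [-0.0238  0.0028  0.0251]
0.09 83 [0.0017 0.0028 0.003 ] [-0.0107  0.001   0.0118]
0.1 76 [0.0023 0.0027 0.003 ] [-0.0106 -0.0003  0.0118]
0.11 143 [0.0024 0.0027 0.0031] [-0.0256 -0.0014  0.0257]
0.12 532 [-0.0049  0.0007  0.003 ] [-0.0241  0.0008  0.0256]
0.13 203 [-0.003   0.0025  0.003 ] [-0.0264 -0.0119  0.0275]
0.14 90 [0.0021 0.0027 0.0031] [-0.0272  0.0187  0.028 ]
0.15 164 [0.0023 0.0027 0.0031] [-0.0267 -0.0079  0.028 ]
0.16 1219 [-0.005  -0.0002  0.003 ] [-0.0263  0.0005  0.0277]
((0.5907224416732788, -0.23999547958374023), (0.008765500970184803, 0.05607137829065323), 7.767965793609619) [-0.1323077   0.55968808] 0.16719041921987626
[{'xy': [310.7, 211.0], 'conf': 0.66}, {'xy': [470.9, 71.4], 'conf': 0.65}, {'xy': [393.0, 349.9], 'conf': 0.62}] [{'xy': [134.9, 204.0], 'conf': 0.89}]
```

View pics/wrist1.png

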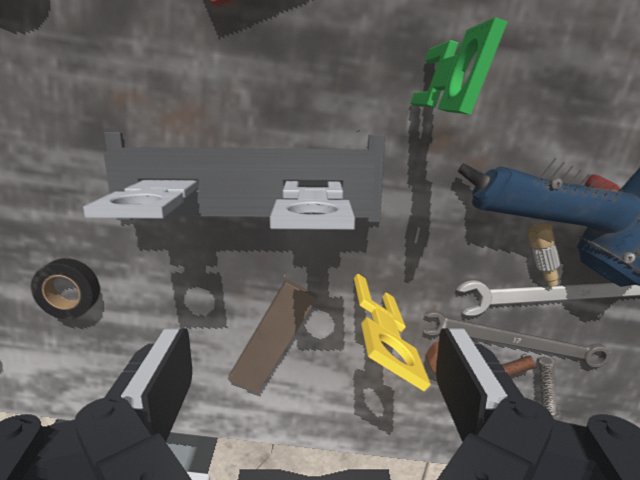

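The wrist view shows the scraper's head at (140,205) and the key's head at (312,213), with the prong gap visible below it. The key is upright at (0.5907, −0.240), yaw 7.8°. Now I descend around it.

```bash
python3 -m crank '[{"travel":[0.16,-0.1,0],"angular":[0,0,0.1],"hand":1},{"travel":[0,0,0.5],"angular":[0,0,0],"hand":1},{"travel":[0,0,0.9],"angular":[0,0,0],"hand":1},{"travel":[0,0,0.9],"angular":[0,0,0],"hand":1},{"travel":[0,0,0.9],"angular":[0,0,0],"hand":1},{"travel":[0,0,0.9],"angular":[0,0,0],"hand":1},{"travel":[0,0,0.9],"angular":[0,0,0],"hand":1},{"travel":[0,0,0.7],"angular":[0,0,0],"hand":1},{"travel":[0,0,0.37],"angular":[0,0,0],"hand":1},{"travel":[0,0,0],"angular":[0,0,0],"hand":1},{"travel":[0,0,0],"angular":[0,0,0],"hand":1}]'
```

```text
time_s: 3.48
position: [0.5893, -0.2444, 0.1195]
orientation: [3.142, -0.0, 0.131]
force: [0.7, -0.1, -0.6]
finger_gap: 0.0855
grip_force: 0.0
```

```bash
python3 -m crank '[{"travel":[0.07,-0.14,0],"angular":[0,0,0],"hand":1},{"travel":[0,0,0],"angular":[0,0,0],"hand":1},{"travel":[0,0,0],"angular":[0,0,0],"hand":1}]'
```

```text
time_s: 3.73
position: [0.5918, -0.2391, 0.1208]
orientation: [3.141, -0.003, 0.133]
force: [0.3, -0.9, -0.6]
finger_gap: 0.0855
grip_force: 0.0
```

```bash
python3 -m crank '[{"travel":[0,0,0],"angular":[0,0,0],"hand":0},{"travel":[0,0,0],"angular":[0,0,0],"hand":0},{"travel":[0,0,0],"angular":[0,0,0],"hand":0},{"travel":[0,0,0],"angular":[0,0,0],"hand":0},{"travel":[0,0,0],"angular":[0,0,0],"hand":0},{"travel":[0,0,0],"angular":[0,0,0],"hand":0},{"travel":[0,0,0],"angular":[0,0,0],"hand":0},{"travel":[0,0,0],"angular":[0,0,0],"hand":0},{"travel":[0,0,0],"angular":[0,0,0],"hand":0}]' 60
```

```text
time_s: 4.48
position: [0.5909, -0.2401, 0.1199]
orientation: [3.141, -0.001, 0.132]
force: [-0.4, -0.8, 5.3]
finger_gap: 0.0553
grip_force: 63.2
```

```bash
python3 -m crank '[{"travel":[0,0,-0.2],"angular":[0,0,0],"hand":0},{"travel":[0,0,-0.3],"angular":[0,0,0],"hand":0},{"travel":[0,0,-0.3],"angular":[0,0,0],"hand":0},{"travel":[0,0,-0.3],"angular":[0,0,0],"hand":0},{"travel":[0,0,-0.3],"angular":[0,0,0],"hand":0},{"travel":[0,0,-0.5],"angular":[0,0,0],"hand":0},{"travel":[0,0,-0.7],"angular":[0,0,0],"hand":0},{"travel":[0,0,-0.8],"angular":[0,0,0],"hand":0},{"travel":[0,0,-0.8],"angular":[0,0,0],"hand":0},{"travel":[0,0,-0.8],"angular":[0,0,0],"hand":0},{"travel":[0,0,-0.6],"angular":[0,0,0],"hand":0},{"travel":[0,0,-0.2],"angular":[0,0,0],"hand":0},{"travel":[0,0,0],"angular":[0,0,0],"hand":0},{"travel":[0,0,0],"angular":[0,0,0],"hand":0}]'
```

```text
time_s: 5.65
position: [0.5899, -0.2393, 0.2925]
orientation: [-3.141, 0.001, 0.132]
force: [0.4, 1.0, -1.9]
finger_gap: 0.0551
grip_force: 63.9
```

```bash
cat > grip.py <<'E'
from h import *
# key seen in the hand: tool-frame extents of the grey points by depth
T=Tw(); im,P=cloud('scene','s_'+str(int(env.observe()['time_s']*100)))
q=(P.reshape(-1,3)-T[:3,3])@T[:3,:3]
hsv=cv2.cvtColor(im,cv2.COLOR_RGB2HSV).reshape(-1,3)
k=(abs(q[:,0])<.03)&(abs(q[:,1])<.029)&(q[:,2]>-.05)&(q[:,2]<.15)&(hsv[:,1]<60)&(hsv[:,2]>90)
q=q[k]; print(len(q))
for z in np.arange(-.05,.14,.01):
    j=(q[:,2]>z)&(q[:,2]<z+.01)
    if j.sum()>4: print(z.round(3),j.sum(),'x',np.percentile(q[j,0],[3,50,97]).round(4),'y',np.percentile(q[j,1],[2,50,98]).round(4))
print('lowest',np.percentile(q[:,2],99.5))
s=env.observe(); print(s['position'],s['orientation'],s['force'],s['grip_force'])
E
python3 grip.py
```

```text
568
-0.05 46 x [-0.0047 -0.0027  0.0043] y [-0.012   0.0106  0.0283]
-0.04 26 x [-0.0087 -0.0032  0.0007] y [-0.0268  0.0151  0.0282]
-0.03 26 x [-0.0063 -0.0023  0.0111] y [0.0141 0.0202 0.0282]
-0.02 33 x [-0.0101 -0.0007  0.0112] y [-0.0279  0.0192  0.0284]
-0.01 43 x [-0.0083 -0.0023  0.0041] y [-0.0285  0.0089  0.0281]
0.0 35 x [-0.0045 -0.0032  0.0015] y [-0.0275 -0.0054  0.0206]
0.01 32 x [-0.0044 -0.0025  0.0029] y [-0.0136 -0.0076  0.011 ]
0.02 29 x [-0.0047 -0.0028  0.0026] y [-0.0145 -0.0074  0.0093]
0.03 27 x [-0.0047 -0.0029  0.0021] y [-0.0136 -0.0077  0.0073]
0.04 56 x [-0.0044 -0.0027  0.0026] y [-0.0271 -0.0059  0.0248]
0.05 42 x [-0.0043 -0.0025  0.0039] y [-0.0269 -0.0113  0.022 ]
0.06 38 x [-0.0046 -0.0022  0.0043] y [-0.028  -0.0183  0.0205]
0.07 34 x [-0.0048 -0.0022  0.0038] y [-0.0265 -0.0168  0.0225]
0.08 36 x [-0.0037 -0.0019  0.0034] y [-0.0268  0.0135  0.0276]
0.09 38 x [-0.0047 -0.002   0.0032] y [-0.0269 -0.0161  0.0214]
0.1 27 x [-0.0043 -0.0008  0.0041] y [-0.028   0.0109  0.0237]
lowest 0.10845671200493533
[ 0.58956194 -0.23916224  0.29159416] [-3.13994833e+00  2.89191866e-03  1.32037978e-01] [ 0.42832429  0.0651403  -1.37443032] 63.91920916736126
```

The key is held square and centred, with its eye 21.5 mm above the TCP. Carry it over to a point in front of the peg.

```bash
python3 -m crank '[{"travel":[0,-0.4,0],"angular":[0,0,0],"hand":0},{"travel":[-0.05,-0.7,0],"angular":[0,0,0],"hand":0},{"travel":[-0.05,-0.95,0],"angular":[0,0,0],"hand":0},{"travel":[-0.05,-0.95,0],"angular":[0,0,0],"hand":0},{"travel":[-0.05,-0.95,0],"angular":[0,0,0],"hand":0},{"travel":[-0.05,-0.95,0],"angular":[0,0,0],"hand":0},{"travel":[-0.05,-0.95,0],"angular":[0,0,0],"hand":0},{"travel":[-0.05,-0.95,0],"angular":[0,0,0],"hand":0},{"travel":[-0.05,-0.95,0],"angular":[0,0,0],"hand":0},{"travel":[-0.05,-0.95,0],"angular":[0,0,0],"hand":0},{"travel":[-0.05,-0.95,0],"angular":[0,0,0],"hand":0},{"travel":[-0.05,-0.95,0],"angular":[0,0,0],"hand":0},{"travel":[-0.05,-0.95,0],"angular":[0,0,0],"hand":0},{"travel":[-0.05,-0.95,0],"angular":[0,0,0],"hand":0},{"travel":[-0.05,-0.95,0],"angular":[0,0,0],"hand":0},{"travel":[-0.05,-0.95,0],"angular":[0,0,0],"hand":0},{"travel":[0,-0.95,0],"angular":[0,0,0],"hand":0},{"travel":[0,-0.45,0],"angular":[0,0,0],"hand":0},{"travel":[0,0,0],"angular":[0,0,0],"hand":0}]'
python3 -m crank '[{"travel":[0,0,0],"angular":[0,0,0.9],"hand":0},{"travel":[0,0,0],"angular":[0,0,1],"hand":0},{"travel":[0,0,0],"angular":[0,0,0.9],"hand":0},{"travel":[0,0,0],"angular":[0,0,0],"hand":0},{"travel":[0,0,0],"angular":[0,0,0],"hand":0}]'
```

```text
time_s: 7.28
position: [0.5033, 0.2325, 0.2922]
orientation: [-3.139, 0.003, 0.14]
force: [-0.4, 0.4, -1.0]
finger_gap: 0.0553
grip_force: 64.0
time_s: 7.7
position: [0.5059, 0.2258, 0.2927]
orientation: [3.14, 0.0, -0.161]
force: [-0.3, -0.4, -2.2]
finger_gap: 0.055
grip_force: 64.0
```

```bash
cat > peg.py <<'E'
from h import *
from scipy.optimize import least_squares
s=env.observe(); print(s['time_s'],s['position'],s['orientation'])
for n in ['wrist','scene','side']:
    t=env.observe()['time_s'];im,P=cloud(n,f'p{n[:2]}_{int(t*100)}')
    K,M,_=cal(n)
    # peg rod only: between knob and collar
    m=box(P,.565,.612,.19,.245,.176,.196); Q=P[m]
    if len(Q)<15: print(n,len(Q)); continue
    f=lambda p,Q=Q:np.linalg.norm(np.stack([ (Q[:,1]-p[0]-p[1]*(Q[:,0]-.588))*np.cos(np.arctan(p[1])), Q[:,2]-p[2]-p[3]*(Q[:,0]-.588)],1),axis=1)-.005
    r=least_squares(f,[.2137,-.167,.185,0],loss='soft_l1',f_scale=.001)
    print(n,len(Q),r.x.round(4),'rms',np.sqrt((r.fun**2).mean()).round(4))
    k=P[box(P,.53,.56,.19,.245,.172,.2)]; print('  knob xmin',np.percentile(k[:,0],[2,10]).round(4) if len(k) else None,
      'ymid',np.percentile(k[:,1],[2,98]).round(4) if len(k) else None)
    k=P[box(P,.6,.67,.17,.25,.194,.21)]; print('  post top',len(k),k.mean(0).round(4))
    for r in optics.pinpoint('peg',n)[:2]: print('  net',r['xy'],r['conf'], (lambda o,d:(o+d*(.185-o[2])/d[2]).round(4))(*ray(K,M,r['xy'])))
E
python3 peg.py
```

```text
7.7 [0.50586735 0.22582414 0.29269453] [ 3.13991706e+00  4.99380829e-04 -1.60770673e-01]
wrist 1701 [ 0.2152 -0.161   0.1851  0.0033] rms 0.0006
  knob xmin [0.55   0.5511] ymid [0.2142 0.2278]
  post top 740 [0.6284 0.2086 0.1995]
scene 102 [ 0.215  -0.1724  0.1845 -0.0034] rms 0.0007
  knob xmin [0.5506 0.5515] ymid [0.2237 0.2284]
  post top 96 [0.6339 0.2085 0.1986]
  net [219.5, 275.1] 0.88 [0.5801 0.2223 0.185 ]
side 190 [ 0.2141 -0.1586  0.1843  0.0029] rms 0.001
  knob xmin [0.5507 0.5513] ymid [0.2149 0.2277]
  post top 160 [0.6362 0.2081 0.1989]
  net [285.5, 321.8] 0.97 [0.5885 0.2156 0.185 ]
  net [313.1, 241.0] 0.44 [0.5671 0.0269 0.185 ]
```

```bash
python3 -m crank '[{"travel":[0,-0.08,0.3],"angular":[0,0,0],"hand":0},{"travel":[0,0,0.6],"angular":[0,0,0],"hand":0},{"travel":[0,0,0.8],"angular":[0,0,0],"hand":0},{"travel":[0,0,0.8],"angular":[0,0,0],"hand":0},{"travel":[0,0,0.8],"angular":[0,0,0],"hand":0},{"travel":[0,0,0.6],"angular":[0,0,0],"hand":0},{"travel":[0,0,0.4],"angular":[0,0,0],"hand":0},{"travel":[0,0,0],"angular":[0,0,0],"hand":0},{"travel":[0,0,0],"angular":[0,0,0],"hand":0}]'; python3 grip.py; ls pics
```

```text
time_s: 8.75
position: [0.5059, 0.2297, 0.1634]
orientation: [3.141, 0.001, -0.161]
force: [0.9, -0.1, -1.3]
finger_gap: 0.0551
grip_force: 63.9
1298
-0.05 192 x [-0.0048 -0.0029  0.0041] y [-0.0231  0.0023  0.0277]
-0.04 83 x [-0.0072 -0.0034 -0.0018] y [-0.0256  0.0103  0.0283]
-0.03 58 x [-0.0098 -0.0035 -0.0004] y [-0.0253  0.0179  0.028 ]
-0.02 63 x [-0.0085 -0.0033  0.002 ] y [-0.0274  0.0159  0.0278]
-0.01 143 x [-0.0052 -0.0029  0.0039] y [-0.0241  0.0018  0.0263]
0.0 84 x [-0.0047 -0.0033 -0.0015] y [-0.0257 -0.0022  0.0244]
0.01 61 x [-0.0048 -0.0034  0.0007] y [-0.0133 -0.0031  0.0099]
0.02 57 x [-0.0048 -0.0031  0.0016] y [-0.0132 -0.0023  0.0102]
0.03 71 x [-0.0048 -0.0029  0.0027] y [-0.0228 -0.0033  0.0217]
0.04 142 x [-0.005  -0.003   0.0038] y [-0.0261 -0.0031  0.0232]
0.05 76 x [-0.0057 -0.0033  0.0007] y [-0.0265 -0.0071  0.0233]
0.06 57 x [-0.0052 -0.003   0.004 ] y [-0.0269 -0.016   0.0246]
0.07 63 x [-0.005  -0.003   0.0028] y [-0.0269 -0.0147  0.0242]
0.08 56 x [-0.0046 -0.0034  0.0017] y [-0.0266 -0.0157  0.0246]
0.09 52 x [-0.0057 -0.003   0.0023] y [-0.0266 -0.0151  0.0237]
0.1 40 x [-0.0043 -0.0031  0.003 ] y [-0.0263 -0.0015  0.0246]
lowest 0.10620145088742569
[0.50663423 0.23001671 0.1643775 ] [-3.14103185e+00 -5.49810720e-04 -1.61103106e-01] [ 0.91107671  0.45581271 -1.50955266] 63.93346477299929
crop0.png
psc_780.png
psi_790.png
pwr_770.png
s_565.png
s_875.png
scene0.png
side0.png
wrist0.png
wrist1.png
```

```bash
python3 -m crank '[{"travel":[0.2,0.04,0],"angular":[0,0,0],"hand":0},{"travel":[0.3,0,0],"angular":[0,0,0],"hand":0},{"travel":[0.3,0,0],"angular":[0,0,0],"hand":0},{"travel":[0.3,0,0],"angular":[0,0,0],"hand":0},{"travel":[0.3,0,0],"angular":[0,0,0],"hand":0},{"travel":[0.3,0,0],"angular":[0,0,0],"hand":0},{"travel":[0,0,0],"angular":[0,0,0],"hand":0}]'; python3 - <<'E'
from h import *
a,_=optics.camera('scene'); b,_=optics.camera('side')
r=lambda x:cv2.resize(x,(400,400),interpolation=cv2.INTER_CUBIC)
save('mid',np.hstack([r(a[200:340,150:290]),r(b[250:390,230:370])]))
E
```

```text
time_s: 9.38
position: [0.5591, 0.2192, 0.1641]
orientation: [-3.141, -0.003, -0.164]
force: [0.9, 0.1, -1.8]
finger_gap: 0.055
grip_force: 64.0
```

View pics/mid.png

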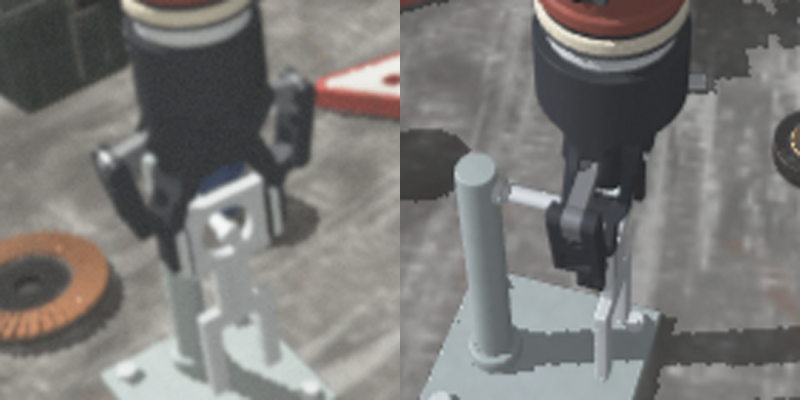

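The left crop shows the knob poking through the key's hole near (230,225), roughly centred. The right crop shows the peg passing into the gripped head. There is no contact force, so I'll carry on to mid-peg and then lower about 12 mm onto it.

```bash
python3 -m crank '[{"travel":[0.3,0,0],"angular":[0,0,0],"hand":0},{"travel":[0.3,0,0],"angular":[0,0,0],"hand":0},{"travel":[0.3,0,0],"angular":[0,0,0],"hand":0},{"travel":[0.1,0,0],"angular":[0,0,0],"hand":0},{"travel":[0,0,0.1],"angular":[0,0,0],"hand":0},{"travel":[0,0,0.1],"angular":[0,0,0],"hand":0},{"travel":[0,0,0.1],"angular":[0,0,0],"hand":0},{"travel":[0,0,0.05],"angular":[0,0,0],"hand":0},{"travel":[0,0,0],"angular":[0,0,0],"hand":0},{"travel":[0,0,0],"angular":[0,0,0],"hand":0}]'
```

```text
time_s: 10.32
position: [0.5856, 0.2157, 0.1535]
orientation: [3.141, 0.001, -0.161]
force: [0.5, 1.2, -2.0]
finger_gap: 0.0549
grip_force: 64.0
```

```bash
python3 -m crank '[{"travel":[0,0,0.06],"angular":[0,0,0],"hand":0},{"travel":[0,0,0],"angular":[0,0,0],"hand":0},{"travel":[0,0,0],"angular":[0,0,0],"hand":0}]'
```

```text
time_s: 10.57
position: [0.5859, 0.2156, 0.1519]
orientation: [-3.142, 0.0, -0.161]
force: [-0.6, -0.3, -1.1]
finger_gap: 0.055
grip_force: 64.0
```

```bash
python3 -m crank '[{"travel":[0,0,0],"angular":[0,0,0],"hand":0.75},{"travel":[0,0,0],"angular":[0,0,0],"hand":0.8},{"travel":[0,0,0],"angular":[0,0,0],"hand":0.9},{"travel":[0,0,0],"angular":[0,0,0],"hand":1},{"travel":[0,0,0],"angular":[0,0,0],"hand":1},{"travel":[0,0,0],"angular":[0,0,0],"hand":1},{"travel":[0,0,0],"angular":[0,0,0],"hand":1},{"travel":[0,0,0],"angular":[0,0,0],"hand":1},{"travel":[0,0,0],"angular":[0,0,0],"hand":1},{"travel":[0,0,0],"angular":[0,0,0],"hand":1}]'; python3 - <<'E'
from h import *
a,_=optics.camera('scene'); b,_=optics.camera('side')
r=lambda x:cv2.resize(x,(400,400),interpolation=cv2.INTER_CUBIC)
save('rel',np.hstack([r(a[200:340,150:290]),r(b[250:390,230:370])]))
E
```

```text
time_s: 11.4
position: [0.586, 0.2155, 0.1519]
orientation: [-3.142, 0.0, -0.161]
force: [0.3, -0.4, -0.3]
finger_gap: 0.0857
grip_force: 0.0
```

View pics/rel.png

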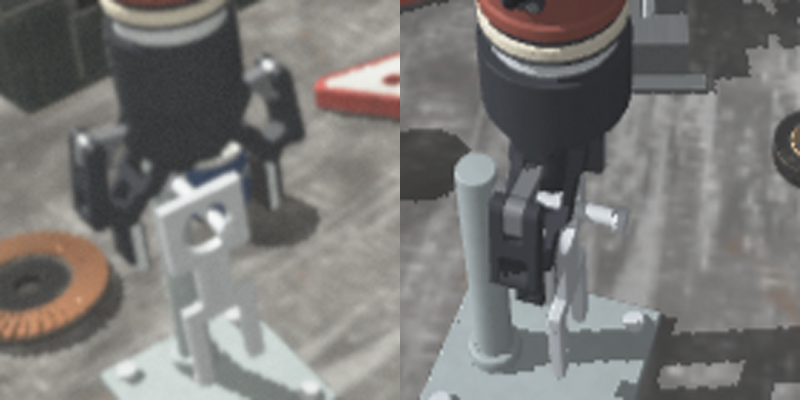

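The left crop shows the key at (205,270) hanging on the peg, with the knob through its eye and both fingers well clear. Now straight up and away.

```bash
python3 -m crank '[{"travel":[0,0,-0.2],"angular":[0,0,0],"hand":1},{"travel":[0,0,-0.4],"angular":[0,0,0],"hand":1},{"travel":[0,0,-0.6],"angular":[0,0,0],"hand":1},{"travel":[0,0,-0.8],"angular":[0,0,0],"hand":1},{"travel":[0,0,-0.8],"angular":[0,0,0],"hand":1},{"travel":[0,0,-0.8],"angular":[0,0,0],"hand":1},{"travel":[0,0,-0.6],"angular":[0,0,0],"hand":1},{"travel":[-0.5,0,0],"angular":[0,0,0],"hand":1},{"travel":[-0.8,0,0],"angular":[0,0,0],"hand":1},{"travel":[-0.8,0,0],"angular":[0,0,0],"hand":1},{"travel":[0,0,0],"angular":[0,0,0],"hand":1},{"travel":[0,0,0],"angular":[0,0,0],"hand":1},{"travel":[0,0,0],"angular":[0,0,0],"hand":1},{"travel":[0,0,0],"angular":[0,0,0],"hand":1},{"travel":[0,0,0],"angular":[0,0,0],"hand":1},{"travel":[0,0,0],"angular":[0,0,0],"hand":1}]'; python3 - <<'E'
from h import *
a,_=optics.camera('scene'); b,_=optics.camera('side')
r=lambda x:cv2.resize(x,(400,400),interpolation=cv2.INTER_CUBIC)
save('end',np.hstack([r(a[160:360,150:350]),r(b[190:390,200:400])]))
E
```

```text
time_s: 12.83
position: [0.5245, 0.2252, 0.2776]
orientation: [3.141, -0.0, -0.162]
force: [-0.7, 0.3, 0.2]
finger_gap: 0.0854
grip_force: 0.0
```

View pics/end.png

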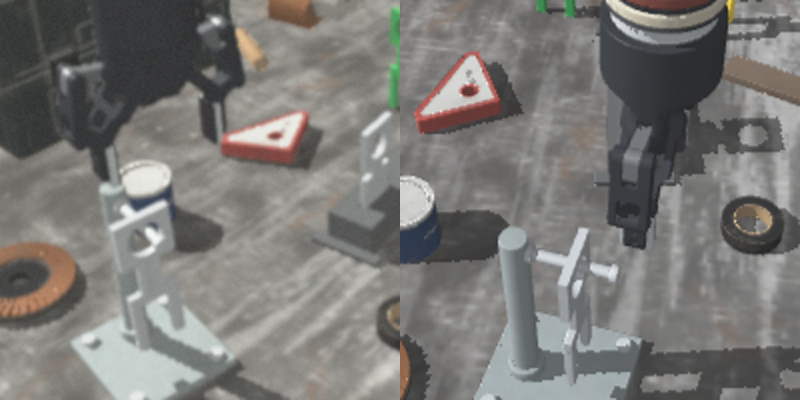

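The key hangs plumb at mid-peg: (145,240) in the left crop and (575,275) in the right one. The scraper stands in its slot at (378,165) in the left crop, and the gripper is clear.

```bash
python3 -c "
from workcell import env
print(env.hand_in())"
```

```text
the job is handed in; nothing more can be done
None
```

The grinder key hangs freely by its eye at mid-peg on the tool stand, the scraper still stands in its slot, and the job was handed in at about 13 s with the gripper clear.

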